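# Bolt the lid of the bottle chest

## Task

Bolt the lid of the bottle chest shut. The lid stands a little proud on its rubber seal: push it down through the bolt's own ball handle while you draw the bolt forward through the keeper staple on the front board, go on until the handle comes opposite its notch, and turn the handle all the way down to the side into the notch so that the bolt cannot slide back. Find the staple and the notch by feel: do not ram the bolt against the staple or force the handle against its slot. Then let go, and leave the things standing on and around the chest where they are.

Things in the scene. Friction and masses are not known exactly. Their poses are not given: they have to be found in the camera images.
- chest: Wooden bottle chest fixed to the table, 340 (x) x 500 (y) x 125 mm high. Origin: centre of its underside; x points from its front (robot side) to its hinge side, y to its left, z up. The flat top at z = 125 mm is a frame of fixed boards (front 64, sides 50, back 28 mm wide) round a 394 mm wide lid, flush with them when shut. It carries lid, bolt and keeper.
- keeper: Dark steel staple screwed on the chest's front board, its middle at chest x = -129 mm. Origin on the shut bolt's axis, 14 mm above the board. Opening round it: 17 mm wide, up to 8.5 mm above the origin; the 6 mm thick cross bar above makes it 29 mm wide and 28.5 mm tall; 18 mm deep along x. Its axes are the chest's.
- lid (a joint): Lid angle, rad: 0 = flush, stopped hard on the frame. Hinge line along chest y at x = +143 mm, z = 125 mm. A rubber bulb seal (about 60 Nm/rad) holds the lid up at 0.034 to 0.049, i.e. its front edge 8 to 12 mm proud, so that the bolt meets the staple's cross bar. About 10 to 19 N straight down on the ball shuts it. Once bolted it springs back to about 0.01 under the cross bar.
- bolt (a joint): Travel of the bolt rod, m: 0 = drawn back; grows along chest -x, towards the staple. Rod 12 mm thick, in a dark slotted barrel screwed on the lid, axis 14 mm above it, over chest y = 0; it rubs with about 2 N. With the lid up the nose strikes the staple at about 0.021. The notch is met somewhere from 0.034 to 0.062, as the barrel was set; the slot ends hard 9 mm beyond the notch's middle.
- handle (a joint): Angle of the handle about the rod, rad: 0 = upright, 1.35 = stopped, down to chest +y. It stays where it is left and turns lightly. In the barrel's slot it has only about 0.15 of play; 5 N sideways on the ball presses the stem on the slot's edge with about 25 N. The one notch, on the +y side, is 11.5 mm wide for the 8 mm stem: up to 1.7 mm off its middle either way the handle still goes down.
- ball (a point): Centre of the steel ball, 20 mm across, on the end of the handle, 45 mm from the rod's axis, on an 8 mm stem; the thing to grasp, about 184 mm above the table plus the lid's rise when upright, about 149 mm when down. Over chest x = -20 mm with the bolt travel at 0, y = 0 upright. Its x axis runs along the rod, away from the staple.
- nose (a point): Tip of the bolt's round nose, on the rod's axis, 80 mm ahead of the handle's stem. Its axes are the lid's.
- bottle: Full wine bottle standing on the table, 75 mm across, 300 mm high. Origin: centre of its underside. Bystander.
- glass: Stemmed tasting glass standing on the table, 72 mm across, 195 mm high. Origin: centre of its foot's underside. Bystander.
- spittoon: Round steel tasting bucket, 110 mm across, 100 mm high, on the table. Origin: centre of its underside. Bystander.
- corkscrew: Folded waiter's corkscrew, 110 x 20 x 12 mm, lying on the chest's left side board (chest +y). Origin: centre of its underside. Bystander.
- waxtin: Small round tin, 43 mm across, 21 mm high, on the chest's right side board (chest -y), near the front. Origin: centre of its underside. Bystander.
- bung: Tapered cork bung, 42 mm across, 36 mm high, on the chest's right side board (chest -y), near the back. Origin: centre of its underside. Bystander.

How it is judged:
By the outcome, as a careful person would: the job done as asked, in the order asked, and still so for the second after the job is handed in, with the robot touching nothing.
It also fails if it takes over 58 s, if anything falls off the work surface, if the arm or the gripper's body presses on something with over 40 N, if the wrist force passes 120 N, or if a joint passes its speed limit or range.

## Robot

A 6-joint arm with a two-finger parallel gripper is mounted at the origin on the work surface. World frame = base frame: x ahead of the robot, y to its left, z up, the work surface at z = 0. Lengths are in m, angles in rad, forces in N, time in s.
With the tool pointing down it reaches from about 0.35 to 0.725 m from the base axis. Payload 4.3 kg.
Tool frame: the origin (TCP) lies between the finger pads; the fingertips stand 22 mm ahead of it and the grasp point (between the pads) lies 3 mm ahead of it; z points along the fingers, y is the line along which they close (so a half turn about z gives the same grasp; the last joint's range is limited). The gripper opens to 85 mm and grips with 20 to 120 N. Pads are 22 mm wide; open, the fingers measure 114 mm over their backs; the gripper's body (76 mm by 85 mm) begins 54 mm behind the grasp point. The pads swing forward as they close: fully open they stand 13 mm farther back than shut.
Start: joints at [-1.247, 0.377, 0.081, 1.274, 0, 1.46], TCP at [0.242, -0.522, 0.253] pointing down, gripper open.
Joint ranges: [-2.72, 2.72], [-0.84, 1.66], [-1.02, 1.22], [-1.77, 2.12], [-1.37, 1.28], [-3.14, 3.14]. Speed limits (rad/s): [2.57, 2.57, 3.14, 3.14, 3.14, 3.14].

## Interface

Orientations are given as a unit quaternion [x, y, z, w].
In Python, from cell import r gives the robot as it stands.
- The arm moves only by the shell command python3 -m crank [FORCE], which reads ROWS from standard input. ROWS is a JSON list that holds a single list of rows (three levels of brackets), with 1 to 8 rows, each of 7 numbers: dx, dy, dz in shares of the most that a row can go, 1 being 50 mm, then a rotation vector rx, ry, rz in fractions of the full range, 1 being pi rad, then the opening from 0.0 (shut) to 1.0 (fully open); each row shifts and turns the commanded pose from where the row before left it, along the tool's axes as they then stand; what a row does not reach is not made up. A row lasts 1/10 s, in which the tool goes at most 0.05 m and 0.15 rad, less where a joint would pass 70% of its speed; a pose out of reach is approached as far as the arm can. The fingers move at their own pace and stop on an object; FORCE is the grip in N (left out, the last holds). Time passes only in rows, so rows that do not move let the fingers close. It prints the time, the measured TCP pose, the force, the opening and the grip force at its end. Shift and turn numbers lie between -1 and 1, and a call with a number outside is refused. Input that does not fit is refused with a message, and nothing moves.
- r.observe(): the state, without advancing time (a new reading comes with each control period).
- r.snapshot(name): name is "scene" or "top" or "wrist"; returns a dict with "color" (480x640x3 uint8, red, green, blue), "mtx" (3x3 intrinsics, pixels), "dist_coeffs" ([k1, k2, p1, p2, k3] as OpenCV has them; the pictures are not rectified), "R" (3x3) and "t" (3): a world point X has camera coordinates R X + t. Camera axes: x right, y down, z forward; pixel columns grow to the right and rows downward; lengths in m; the calibration is good to about 2 mm. A picture is of the moment at which its call begins. There is no depth.
- r.sign_off(): hands the job in; it is judged then, once.
The state is a dict: "time": time; "joints": joint angles; "joint_velocities": joint speeds; "effort": joint torques, N m; "eef_pos": TCP position; "tcp_rot": TCP orientation; "ft_force": force on the tool from outside, world axes, zero at the start; "moment": the same for the moment, N m; "grip_width": opening from 0.0 (shut) to 1.0 (fully open); "gripper_force": force on a finger pad.
Only numpy, scipy, OpenCV 4.12 (cv2) and the standard library are available. Lean on these libraries where they do the work, as an engineer would, in place of code of your own. Each camera call takes 0.05 s, during which the arm holds its last target. There are 200 camera calls.

## Working session

There is one attempt and no reset: what is moved stays moved. The work goes in short steps, Python scripts to look and compute and a shell command to move; the robot and the scene stay as the last step left them, time stands still between calls to the robot, and variables do not carry over. Pictures are saved under pics/ and viewed, at most 10 in all, crops included, and the job is handed in when it is done.

```bash
mkdir -p pics; ls; python3 - <<'E'
from cell import r
import cv2
o=r.observe(); print(o)
for n in("scene","top"):
    s=r.snapshot(n); cv2.imwrite(f"pics/{n}0.png",s["color"][:,:,::-1]); print(n,s["mtx"],s["dist_coeffs"],s["R"],s["t"])
E
```

```text
pics
{'time': 0.0, 'joints': array([-1.24733627e+00,  3.78112129e-01,  7.96298965e-02,  1.27440490e+00,
        1.56946125e-05,  1.46049973e+00]), 'joint_velocities': array([ 0.00043096,  0.00113923,  0.00077404, -0.00102891, -0.00079645,
        0.00073056]), 'effort': array([-5.02931980e-04, -4.63605094e+01,  2.69875163e+01,  2.10122787e-02,
       -2.27319861e-04, -1.04974237e-06]), 'eef_pos': array([ 0.24147813, -0.52116198,  0.25233437]), 'tcp_rot': array([ 9.76573403e-01,  2.15182007e-01, -1.03407180e-04, -1.04030497e-03]), 'ft_force': array([ 0.41237078,  0.61516547, -0.27627987]), 'moment': array([-0.01217701, -0.00437098,  0.02404973]), 'gripper_force': 0.0, 'grip_width': 0.9986799471497884}
scene [[465.53042588   0.         315.65133722]
 [  0.         465.53042588 237.13372097]
 [  0.           0.           1.        ]] [0.03809985 0.         0.         0.         0.        ] [[ 0.30763085  0.95147883  0.00716263]
 [ 0.7664091  -0.24331914 -0.5944854 ]
 [-0.56389746  0.18837155 -0.80407451]] [-0.19990704 -0.37324721  1.47798866]
top [[538.03388972   0.         314.88506958]
 [  0.         538.03388972 242.1683781 ]
 [  0.           0.           1.        ]] [-0.11650847  0.          0.          0.          0.        ] [[-0.08023436 -0.99675539 -0.00641473]
 [-0.97134584  0.07963016 -0.22393367]
 [ 0.22371789 -0.01173625 -0.97458328]] [0.04913915 0.61842646 1.37353958]
```

View pics/scene0.png

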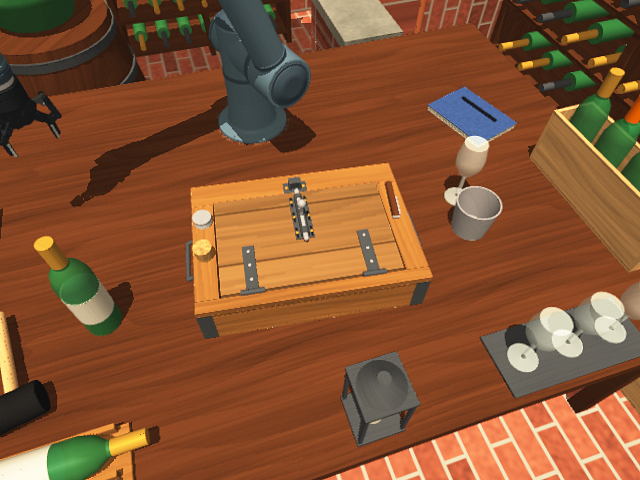

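View pics/top0.png

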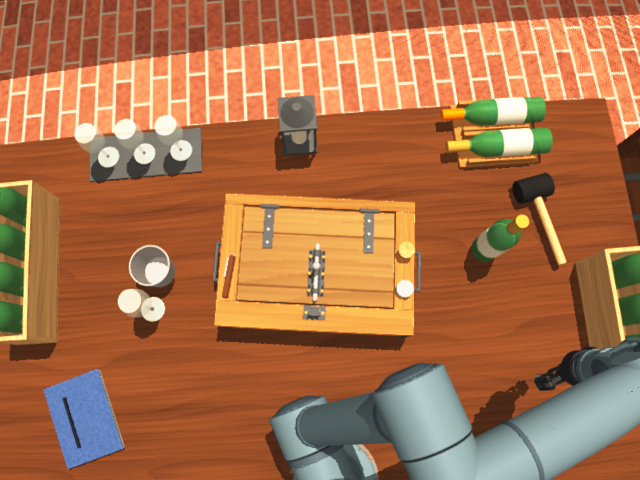

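The scene view shows the chest at about (190–430, 165–335) with the ball near (301,202). In the top view the chest's corners are near (226,195), (415,203), (413,334) and (216,328), with the bolt at (316,270) and the keeper at (314,312). I'll enlarge both.

```bash
python3 - <<'E'
import cv2
a=cv2.imread("pics/top0.png")[185:345,208:424]; cv2.imwrite("pics/top_c.png",cv2.resize(a,None,fx=3.7,fy=3.7,interpolation=cv2.INTER_CUBIC))
a=cv2.imread("pics/scene0.png")[165:255,260:340]; b=cv2.imread("pics/top0.png")[235:325,280:350]
f=lambda a:cv2.resize(a,None,fx=5,fy=5,interpolation=cv2.INTER_CUBIC)
cv2.imwrite("pics/bolt_c.png",cv2.hconcat([f(a),f(b)]))
E
```

```text
(no output)
```

View pics/top_c.png

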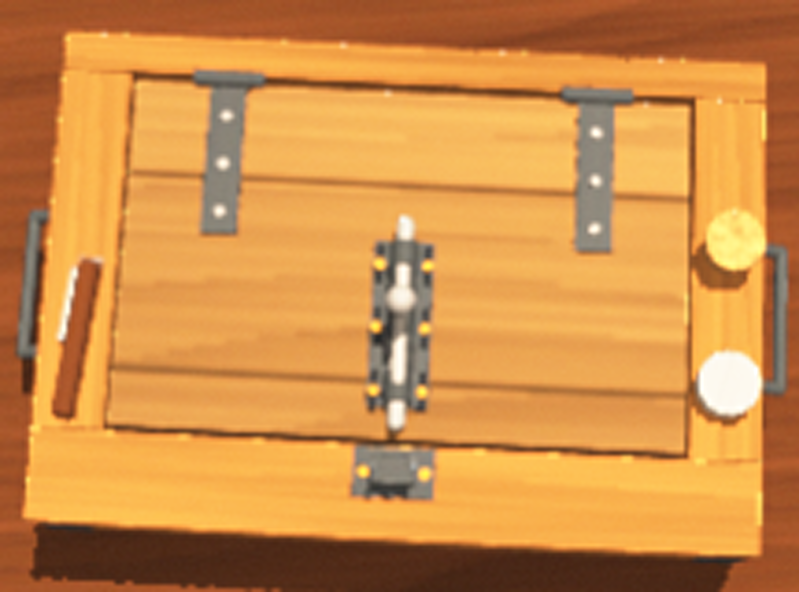

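View pics/bolt_c.png

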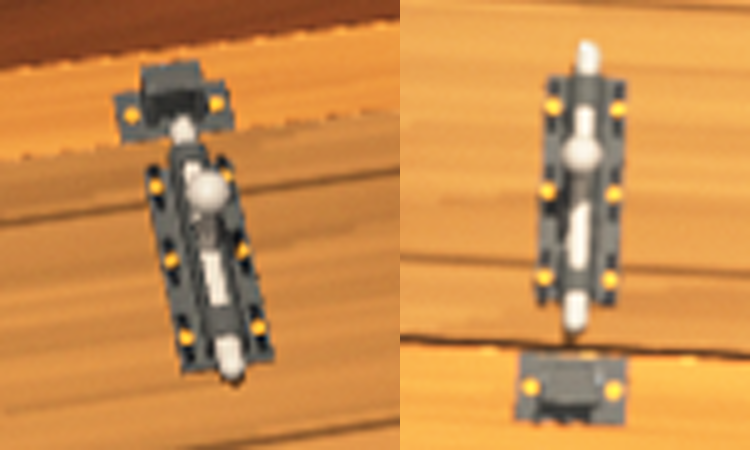

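The crops show the board corners, in top-crop pixels, at (66,34), (766,64), (760,555) and (25,519). The ball is at (208,190) in the scene half and (582,153) in the top half.

```bash
cat > h.py <<'E'
from cell import r
import cv2, numpy as np
from scipy.optimize import least_squares
from scipy.spatial.transform import Rotation as Ro
def proj(s,X): return cv2.projectPoints(np.atleast_2d(X).astype(float),cv2.Rodrigues(s["R"])[0],s["t"],s["mtx"],s["dist_coeffs"])[0][:,0]
def unc(u,k,o): return (np.array(u,float)+.5)/k-.5+np.array(o)
def tri(obs):
    return least_squares(lambda X:np.concatenate([proj(s,X)[0]-u for s,u in obs]),[.5,0,.18])
def chest(p,P): return np.c_[Ro.from_euler('z',p[2]).apply(P)]+[p[0],p[1],0]
E
python3 - <<'E'
from h import *
S=r.snapshot("scene");T=r.snapshot("top")
print("campos",-T["R"].T@T["t"],-S["R"].T@S["t"])
uv=unc([[66,34],[766,64],[760,555],[25,519]],3.7,[208,185])
P=np.array([[.17,.25,.125],[.17,-.25,.125],[-.17,-.25,.125],[-.17,.25,.125]])
sol=least_squares(lambda p:(proj(T,chest(p,P))-uv).ravel(),[.5,0,0]);print(sol.x,sol.fun.round(2))
# lid corners-free check: keeper, ball
b=tri([(S,unc([208,190],5,[260,165])),(T,unc([182,153],5,[280,235]))]);print("ball",b.x,b.fun.round(2))
p=sol.x
print("ball in chest",Ro.from_euler('z',-p[2]).apply(b.x-[p[0],p[1],0]))
for q in([-.129,0,.1535],[-.020,0,.194],[-.1,0,.149]):
  W=chest(p,np.array([q]));print(q,W,"scene5",(proj(S,W)-[260,165])*5,"top5",(proj(T,W)-[280,235])*5+[400,0])
o=r.observe();print(Ro.from_quat(o["tcp_rot"]).as_matrix().round(3))
E
```

```text
campos [0.29736324 0.01585452 1.47743042] [ 1.18099168 -0.17902189  0.96795485]
[ 0.55486534 -0.00084127 -0.12840734] [-0.09  0.94 -0.04  1.2   0.43 -1.06 -0.32 -0.9 ]
ball [0.53549071 0.00219068 0.18938059] [ 0.02 -0.    0.03  0.  ]
ball in chest [-0.01960337  0.00052598  0.18938059]
[-0.129, 0, 0.1535] [[0.42692738 0.01567779 0.1535    ]] scene5 [[168.64334418  66.34497798]] top5 [[570.91126554 383.05496269]]
[-0.02, 0, 0.194] [[0.53503    0.00171982 0.194     ]] scene5 [[204.59709427 180.57905289]] top5 [[581.1334535  150.13946348]]
[-0.1, 0, 0.149] [[0.45568863 0.0119642  0.149     ]] scene5 [[178.49266434 116.93109248]] top5 [[573.81151113 325.43658402]]
[[ 0.907  0.42  -0.   ]
 [ 0.42  -0.907  0.001]
 [ 0.    -0.001 -1.   ]]
```

Careful with the scale: shifts go in shares of 50 mm and turns go in shares of pi rad. That gives: 0.03468 m is 0.6936, -0.0251 m is -0.502.

```bash
echo '[[[0.6936, -0.502, -0.06, 0, 0, 0, 1], [0.6936, -0.502, -0.06, 0, 0, 0, 1], [0.6936, -0.502, -0.06, 0, 0, 0, 1], [0.6936, -0.502, -0.06, 0, 0, 0, 1], [0.6936, -0.502, -0.06, 0, 0, 0, 1], [0.6936, -0.502, -0.06, 0, 0, 0, 1], [0.6936, -0.502, -0.06, 0, 0, 0, 1], [0.6936, -0.502, -0.06, 0, 0, 0, 1]]]' | python3 -m crank 40
echo '[[[0.6936, -0.502, -0.06, 0, 0, 0, 1], [0.6936, -0.502, -0.06, 0, 0, 0, 1], [0.6936, -0.502, 0, 0, 0, 0, 1], [0.6936, -0.502, 0, 0, 0, 0, 1], [0.6936, -0.502, 0, 0, 0, 0, 1], [0.6936, -0.502, 0, 0, 0, 0, 1]]]' | python3 -m crank
echo '[[[0, 0, 0, 0, 0, -0.0458, 0.7], [0, 0, 0, 0, 0, -0.0458, 0.7], [0, 0, 0, 0, 0, -0.0458, 0.7], [0, 0, 0, 0, 0, -0.0458, 0.7], [0, 0, 0, 0, 0, -0.0458, 0.7], [0, 0, 0, 0, 0, -0.0458, 0.7], [0, 0, 0, 0, 0, -0.0458, 0.7], [0, 0, 0, 0, 0, 0, 0.7]]]' | python3 -m crank
cat > st.py <<'E'
from h import *
P=[0.5549,-0.0008,-0.1284]
def st():
    o=r.observe(); R=Ro.from_quat(o["tcp_rot"]).as_matrix(); C=Ro.from_euler('z',P[2]).as_matrix()
    print("t",round(o["time"],2),"tcp chest mm",(C.T@(o["eef_pos"]-[P[0],P[1],0])*1e3).round(1),"F chest",(C.T@o["ft_force"]).round(1),"M",(C.T@o["moment"]).round(2),"grip",round(o["grip_width"],3),round(o["gripper_force"],1)); return o,R,C
if __name__=="__main__":
    o,R,C=st(); print((C.T@R).round(3))
E
python3 st.py; python3 -c "
from h import *
cv2.imwrite('pics/w1.png',r.snapshot('wrist')['color'][:,:,::-1])"
```

```text
time: 1.0
eef_pos: [0.4095, -0.2213, 0.2774]
tcp_rot: [0.977, 0.215, 0.0, 0.0]
ft_force: [0.8, -1.4, -0.5]
grip_width: 1.001
gripper_force: 0.0
time: 1.6
eef_pos: [0.535, 0.0029, 0.2832]
tcp_rot: [0.977, 0.215, -0.0, 0.0]
ft_force: [0.1, 0.0, -0.2]
grip_width: 1.001
gripper_force: 0.0
time: 2.4
eef_pos: [0.5344, 0.0012, 0.2831]
tcp_rot: [0.751, 0.66, -0.0, -0.0]
ft_force: [-0.4, -0.3, -0.1]
grip_width: 0.697
gripper_force: 0.0
t 2.4 tcp chest mm [-20.6  -0.7 283.1] F chest [-0.4 -0.4 -0.1] M [-0.04  0.01 -0.06] grip 0.697 0.0
[[ 0.001  1.    -0.   ]
 [ 1.    -0.001 -0.   ]
 [-0.    -0.    -1.   ]]
```

View pics/w1.png

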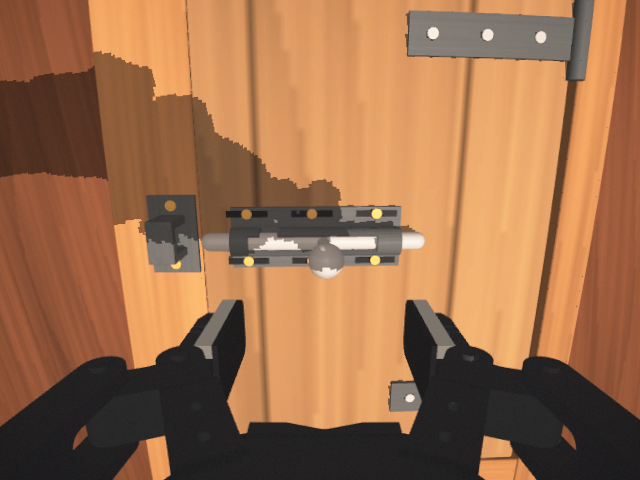

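The wrist view shows the bolt running level from nose (205,241) to tail (422,241). The ball is at (326,260) and the keeper at (165,240). I'll check the ball against all three views.

In the tool's units: 0.04 m is 0.8, 0.035 m is 0.7.

```bash
python3 - <<'E'
from st import *
S=r.snapshot("scene");T=r.snapshot("top");W=r.snapshot("wrist")
b=tri([(S,unc([208,190],5,[260,165])),(T,unc([182,153],5,[280,235])),(W,np.array([326,260.]))])
C=Ro.from_euler('z',P[2]).as_matrix();f=lambda X:(C.T@(X-[P[0],P[1],0])*1e3).round(1)
print(f(b.x),b.fun.round(2))
print("pred nose/tail of wrist", proj(W,chest(P,np.array([[-.1,0,.1485],[-.129,0,.1535],[-.02,0,.19]]))).round(1))
E
echo '[[[0.02, 0.02, 0.8, 0, 0, 0, 0.6], [0, 0, 0.7, 0, 0, 0, 0.5], [0, 0, 0.2, 0, 0, 0, 0.5], [0, 0, 0, 0, 0, 0, 0.5]]]' | python3 -m crank; python3 st.py
```

```text
[-1.990e+01  1.000e-01  1.897e+02] [-0.16 -0.16  0.17  0.08  0.05 -0.08]
pred nose/tail of wrist [[203.9 242.3]
 [157.5 244.4]
 [325.8 260.3]]
time: 3.0
eef_pos: [0.5342, 0.0022, 0.1969]
tcp_rot: [0.751, 0.66, -0.001, -0.001]
ft_force: [-0.2, -0.8, 1.3]
grip_width: 0.496
gripper_force: 0.0
t 3.0 tcp chest mm [-20.9   0.3 196.9] F chest [-0.1 -0.8  1.3] M [0.04 0.   0.02] grip 0.496 0.0
[[ 0.001  1.    -0.004]
 [ 1.    -0.001 -0.   ]
 [-0.    -0.004 -1.   ]]
```

In the tool's units: 0.001 m is 0.02.

```bash
echo '[[[0, 0.02, 0, 0, 0, 0, 0.3], [0, 0, 0, 0, 0, 0, 0.15], [0, 0, 0, 0, 0, 0, 0.0], [0, 0, 0, 0, 0, 0, 0.0], [0, 0, 0, 0, 0, 0, 0.0], [0, 0, 0, 0, 0, 0, 0.0]]]' | python3 -m crank 40; python3 st.py
```

```text
time: 3.6
eef_pos: [0.5374, 0.0018, 0.1991]
tcp_rot: [0.751, 0.66, 0.001, 0.001]
ft_force: [0.8, 0.2, 3.6]
grip_width: 0.206
gripper_force: 39.1
t 3.6 tcp chest mm [-17.6   0.3 199.1] F chest [0.8 0.3 3.6] M [-0.   -0.09  0.03] grip 0.206 39.1
[[ 0.001  1.     0.002]
 [ 1.    -0.001 -0.   ]
 [-0.     0.002 -1.   ]]
```

In the tool's units: 0.002 m is 0.04.

```bash
echo '[[[0, 0, 0.04, 0, 0, 0, 0], [0, 0, 0.04, 0, 0, 0, 0], [0, 0, 0, 0, 0, 0, 0]]]' | python3 -m crank; python3 st.py;  echo '[[[0, 0, 0.04, 0, 0, 0, 0], [0, 0, 0.04, 0, 0, 0, 0], [0, 0, 0, 0, 0, 0, 0]]]' | python3 -m crank; python3 st.py
```

```text
time: 3.9
eef_pos: [0.5374, 0.0018, 0.1959]
tcp_rot: [0.751, 0.66, 0.001, 0.001]
ft_force: [-2.1, -0.1, 11.4]
grip_width: 0.204
gripper_force: 39.7
t 3.9 tcp chest mm [-17.6   0.3 195.9] F chest [-2.  -0.4 11.4] M [-0.04  0.33 -0.01] grip 0.204 39.7
[[ 0.001  1.     0.003]
 [ 1.    -0.001 -0.   ]
 [-0.     0.003 -1.   ]]
time: 4.2
eef_pos: [0.537, 0.0019, 0.1935]
tcp_rot: [0.751, 0.66, 0.001, 0.001]
ft_force: [-8.2, 1.0, 20.1]
grip_width: 0.198
gripper_force: 40.4
t 4.2 tcp chest mm [-18.1   0.4 193.5] F chest [-8.3 -0.1 20.1] M [-0.02  1.18 -0.02] grip 0.198 40.4
[[ 0.     1.     0.003]
 [ 1.    -0.    -0.   ]
 [-0.     0.003 -1.   ]]
```

In the tool's units: -0.002 m is -0.04, -0.001 m is -0.02.

```bash
echo '[[[0, -0.02, 0, 0, 0, 0, 0], [0, -0.04, 0.02, 0, 0, 0, 0], [0, -0.04, 0, 0, 0, 0, 0], [0, 0, 0, 0, 0, 0, 0]]]' | python3 -m crank 60; python3 st.py;  echo '[[[0, -0.04, 0.02, 0, 0, 0, 0], [0, -0.04, 0.02, 0, 0, 0, 0], [0, 0, 0, 0, 0, 0, 0]]]' | python3 -m crank; python3 st.py
```

```text
time: 4.6
eef_pos: [0.5358, 0.0021, 0.1937]
tcp_rot: [0.751, 0.66, 0.004, 0.004]
ft_force: [0.7, 0.8, 17.7]
grip_width: 0.193
gripper_force: 58.3
t 4.6 tcp chest mm [-19.3   0.4 193.7] F chest [ 0.6  0.9 17.7] M [ 0.05 -0.46 -0.03] grip 0.193 58.3
[[ 0.001  1.     0.011]
 [ 1.    -0.001  0.   ]
 [ 0.     0.011 -1.   ]]
time: 4.9
eef_pos: [0.5339, 0.0023, 0.1935]
tcp_rot: [0.751, 0.66, 0.005, 0.006]
ft_force: [1.7, -1.2, 24.3]
grip_width: 0.193
gripper_force: 58.9
t 4.9 tcp chest mm [-21.2   0.4 193.5] F chest [ 1.8 -1.  24.3] M [ 0.05 -0.52  0.02] grip 0.193 58.9
[[ 0.001  1.     0.016]
 [ 1.    -0.001  0.   ]
 [ 0.     0.016 -1.   ]]
```

In the tool's units: -0.003 m is -0.06.

```bash
echo '[[[0, -0.06, 0, 0, 0, 0, 0], [0, -0.06, 0, 0, 0, 0, 0], [0, 0, 0, 0, 0, 0, 0]]]' | python3 -m crank; python3 st.py;  echo '[[[0, -0.06, 0, 0, 0, 0, 0], [0, -0.06, 0, 0, 0, 0, 0], [0, 0, 0, 0, 0, 0, 0]]]' | python3 -m crank; python3 st.py
```

```text
time: 5.2
eef_pos: [0.5277, 0.0031, 0.1935]
tcp_rot: [0.751, 0.66, 0.005, 0.006]
ft_force: [1.7, -0.5, 24.9]
grip_width: 0.191
gripper_force: 58.9
t 5.2 tcp chest mm [-27.5   0.4 193.5] F chest [ 1.8 -0.2 24.9] M [-0.04 -0.4  -0.01] grip 0.191 58.9
[[ 0.001  1.     0.016]
 [ 1.    -0.001  0.   ]
 [ 0.     0.016 -1.   ]]
time: 5.5
eef_pos: [0.5218, 0.0039, 0.1935]
tcp_rot: [0.751, 0.66, 0.005, 0.006]
ft_force: [1.3, 0.1, 24.4]
grip_width: 0.194
gripper_force: 59.0
t 5.5 tcp chest mm [-33.4   0.4 193.5] F chest [ 1.3  0.3 24.4] M [-0.03 -0.41 -0.01] grip 0.194 59.0
[[ 0.001  1.     0.016]
 [ 1.    -0.001  0.   ]
 [ 0.     0.016 -1.   ]]
```

In the tool's units: -0.002 m is -0.04.

```bash
for i in 1 2 3 4; do echo '[[[0, -0.04, 0, 0, 0, 0, 0], [0, -0.04, 0, 0, 0, 0, 0], [0, 0, 0, 0, 0, 0, 0]]]' | python3 -m crank >/dev/null; python3 st.py | head -1; done
```

```text
t 5.8 tcp chest mm [-37.2   0.4 193.5] F chest [ 0.7  0.6 24.5] M [ 0.06 -0.52 -0.03] grip 0.193 59.0
t 6.1 tcp chest mm [-41.2   0.4 193.5] F chest [ 0.6  0.5 24.8] M [ 0.05 -0.47 -0.  ] grip 0.192 59.0
t 6.4 tcp chest mm [-45.1   0.4 193.5] F chest [ 0.6  0.6 24.8] M [ 0.08 -0.53 -0.03] grip 0.19 59.0
t 6.7 tcp chest mm [-49.1   0.5 193.5] F chest [ 1.1 -1.  25.6] M [ 0.05 -0.53 -0.05] grip 0.196 59.0
```

In the tool's units: 0.002 m is 0.04.

```bash
for i in 1 2 3; do echo '[[[0.04, 0, 0, 0, 0, 0, 0], [0, 0, 0, 0, 0, 0, 0]]]' | python3 -m crank >/dev/null; python3 st.py | head -1; done
```

```text
t 6.9 tcp chest mm [-49.1   2.3 193.4] F chest [ 1.8 -0.1 25.1] M [-0.16 -0.49  0.07] grip 0.194 58.9
t 7.1 tcp chest mm [-49.1   4.2 193.3] F chest [ 1.1  0.1 24.3] M [-0.28 -0.51  0.02] grip 0.19 58.8
t 7.3 tcp chest mm [-49.1   6.  193.2] F chest [ 0.4 -1.4 23.4] M [-0.48 -0.66 -0.01] grip 0.195 58.8
```

In the tool's units: -0.001 m is -0.02, 0.0005 m is 0.01.

```bash
echo '[[[0, 0, -0.02, 0, 0, 0, 0], [0, 0, -0.02, 0, 0, 0, 0], [0.01, 0, -0.02, 0, 0, 0, 0], [0, 0, 0, 0, 0, 0, 0]]]' | python3 -m crank >/dev/null; python3 st.py | head -1; for i in 1 2 3 ; do echo '[[[0, -0.02, 0, 0, 0, 0, 0], [0, -0.01, 0, 0, 0, 0, 0], [0, 0, 0, 0, 0, 0, 0]]]' | python3 -m crank >/dev/null; python3 st.py | head -1; done
```

```text
t 7.7 tcp chest mm [-51.4   5.8 193.6] F chest [ 2.  -2.6 12.1] M [-0.74 -0.73  0.05] grip 0.19 58.3
t 8.0 tcp chest mm [-53.    5.9 193.5] F chest [ 2.3 -2.8 12.1] M [-0.74 -0.73 -0.03] grip 0.193 58.3
t 8.3 tcp chest mm [-54.6   5.9 193.5] F chest [ 2.  -2.  12.3] M [-0.76 -0.64 -0.  ] grip 0.194 58.3
t 8.6 tcp chest mm [-56.1   5.9 193.5] F chest [ 1.6 -3.3 12.8] M [-0.7  -0.7   0.02] grip 0.194 58.3
```

In the tool's units: -0.001 m is -0.02, -0.0005 m is -0.01.

```bash
for i in 1 2 3 4; do echo '[[[0, -0.02, 0, 0, 0, 0, 0], [0, -0.01, 0, 0, 0, 0, 0], [0, 0, 0, 0, 0, 0, 0]]]' | python3 -m crank >/dev/null; python3 st.py | head -1; done
```

```text
t 8.9 tcp chest mm [-57.6   5.9 193.4] F chest [ 1.4 -3.1 13. ] M [-0.68 -0.74  0.  ] grip 0.191 58.3
t 9.2 tcp chest mm [-59.1   5.9 193.4] F chest [ 1.7 -2.9 12.7] M [-0.68 -0.66 -0.03] grip 0.195 58.3
t 9.5 tcp chest mm [-60.6   5.9 193.4] F chest [ 2.  -2.3 13.6] M [-0.79 -0.72  0.03] grip 0.193 58.3
t 9.8 tcp chest mm [-62.1   5.9 193.4] F chest [ 2.1 -1.6 12.1] M [-0.75 -0.71  0.  ] grip 0.192 58.3
```

In the tool's units: -0.001 m is -0.02, -0.0005 m is -0.01.

```bash
for i in 1 2 3 4; do echo '[[[0, -0.02, 0, 0, 0, 0, 0], [0, -0.01, 0, 0, 0, 0, 0], [0, 0, 0, 0, 0, 0, 0]]]' | python3 -m crank >/dev/null; python3 st.py | head -1; done
```

```text
t 10.1 tcp chest mm [-63.6   5.9 193.4] F chest [ 1.9 -2.6 12.5] M [-0.69 -0.66  0.02] grip 0.19 58.3
t 10.4 tcp chest mm [-65.1   5.9 193.4] F chest [ 1.6 -1.9 12.4] M [-0.71 -0.69 -0.03] grip 0.193 58.3
t 10.7 tcp chest mm [-66.6   5.9 193.4] F chest [ 1.4 -3.  12.6] M [-0.75 -0.73 -0.04] grip 0.191 58.3
t 11.0 tcp chest mm [-67.    5.9 193.5] F chest [ 4.4 -2.5 10.2] M [-0.72 -1.17  0.1 ] grip 0.193 58.3
```

In the tool's units: 0.001 m is 0.02.

```bash
echo '[[[0, 0.02, 0, 0, 0, 0, 0], [0, 0, 0, 0, 0, 0, 0]]]' | python3 -m crank >/dev/null; python3 st.py | head -1; echo '[[[0.02, 0, 0, 0, 0, 0, 0], [0, 0, 0, 0, 0, 0, 0]]]' | python3 -m crank >/dev/null; python3 st.py | head -1
```

```text
t 11.2 tcp chest mm [-66.9   5.9 193.4] F chest [ 2.3 -2.6 12.8] M [-0.72 -0.74  0.03] grip 0.191 58.5
t 11.4 tcp chest mm [-66.9   6.7 193.3] F chest [ 3.1 -3.1 11.2] M [-0.85 -0.86  0.02] grip 0.194 58.4
```

In the tool's units: 0.001 m is 0.02.

```bash
echo '[[[0.02, 0, 0, 0, 0, 0, 0], [0, 0, 0, 0, 0, 0, 0]]]' | python3 -m crank >/dev/null; python3 st.py | head -1; echo '[[[0.01, 0, 0, 0, 0, 0, 0], [0, 0, 0, 0, 0, 0, 0]]]' | python3 -m crank >/dev/null; python3 st.py | head -1
```

```text
t 11.6 tcp chest mm [-66.9   7.5 193.3] F chest [ 2.3 -3.3 11.6] M [-1.   -0.83  0.08] grip 0.189 58.4
t 11.8 tcp chest mm [-67.    8.5 192.9] F chest [ 3.8 -2.5  9.1] M [-0.57 -0.78 -0.48] grip 0.19 59.3
```

In the tool's units: 0.001 m is 0.02.

```bash
echo '[[[0.02, 0, 0, 0, 0, 0, 0], [0, 0, 0, 0, 0, 0, 0]]]' | python3 -m crank >/dev/null; python3 st.py ; echo '[[[0.02, 0, 0.006, 0, 0, 0, 0], [0, 0, 0, 0, 0, 0, 0]]]' | python3 -m crank >/dev/null; python3 st.py;  python3 -c "
from h import *
cv2.imwrite('pics/w2.png',r.snapshot('wrist')['color'][:,:,::-1])"
```

```text
t 12.0 tcp chest mm [-67.    9.3 192.9] F chest [ 3.7 -3.1  9.7] M [-0.78 -0.82 -0.45] grip 0.194 59.3
[[ 0.003  1.     0.009]
 [ 1.    -0.003 -0.003]
 [-0.003  0.009 -1.   ]]
t 12.2 tcp chest mm [-66.9  11.5 192.6] F chest [4.3 2.  8.8] M [ 0.27 -0.87 -0.63] grip 0.189 60.0
[[ 0.002  1.     0.009]
 [ 1.    -0.002  0.001]
 [ 0.001  0.009 -1.   ]]
```

View pics/w2.png

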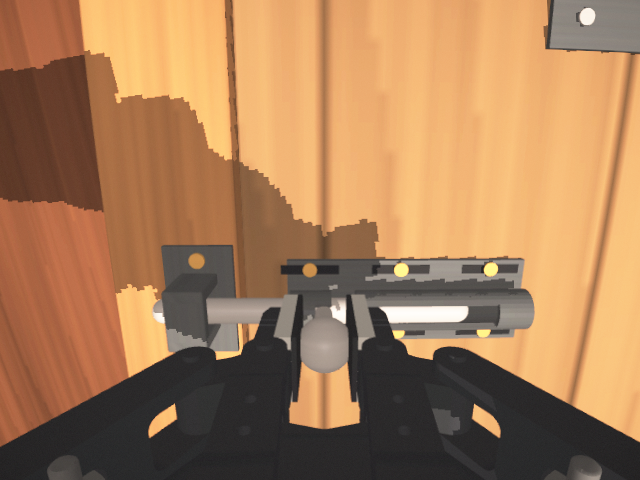

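The wrist view shows the rod through the staple, its nose at (158,310). The ball is at (324,345) between the pads and the rod axis is at row 312. I'll compute the handle angle from this.

```bash
python3 - <<'E'
from st import *
W=r.snapshot("wrist")
for a in(-.15,0,.1,.15,.2,.25,.3,.4):
  q=proj(W,chest(P,np.array([[-.067,.045*np.sin(a),.139+.045*np.cos(a)]]))); print(a,q.round(1))
print("rod",proj(W,chest(P,np.array([[-.067,0,.139],[-.129,0,.1535],[-.149,0,.139]]))).round(1))
a=cv2.resize(W["color"][240:400,250:410,::-1],None,fx=3.7,fy=3.7,interpolation=cv2.INTER_CUBIC);cv2.imwrite("pics/w2c.png",a)
E
```

```text
-0.15 [[325.3 376.1]]
0 [[325.3 360.7]]
0.1 [[325.3 349.3]]
0.15 [[325.2 343.3]]
0.2 [[325.2 337.3]]
0.25 [[325.2 331. ]]
0.3 [[325.2 324.8]]
0.4 [[325.1 312.1]]
rod [[324.  310.1]
 [182.1 324.1]
 [150.3 310.6]]
```

View pics/w2c.png

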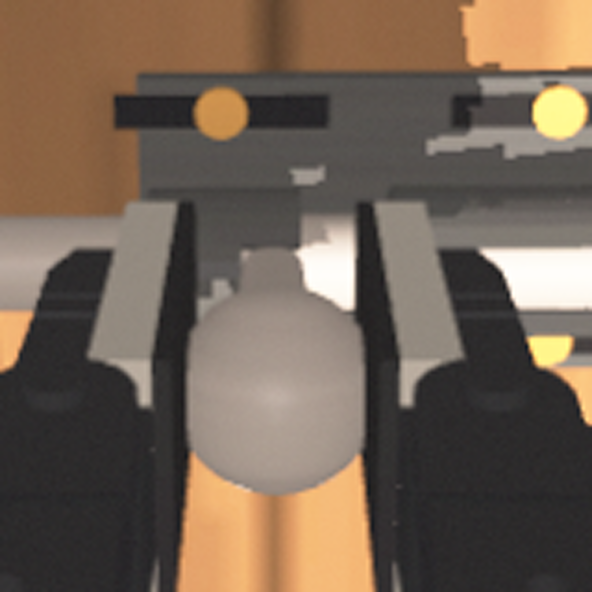

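The stem sits against the slot's end with the ball still at about 0.14 rad. A bright gap in the barrel's +y side starts just behind the stem (crop x 300–355), which puts the notch about 9 mm back. I'll regrip the ball centred and move back to it.

In the tool's units: -0.003 m is -0.06, -0.002 m is -0.04.

```bash
echo '[[[-0.04, 0, -0.02, 0, 0, 0, 0.4], [-0.06, 0, -0.02, 0, 0, 0, 0.4], [0, 0, 0, 0, 0, 0, 0.4], [0, 0, 0, 0, 0, 0, 0.4]]]' | python3 -m crank >/dev/null; python3 st.py
```

```text
t 12.7 tcp chest mm [-71.7   6.2 191.3] F chest [ 0.8 -0.8 -0.5] M [ 0.03 -0.02 -0.01] grip 0.397 0.0
[[ 0.001  1.    -0.002]
 [ 1.    -0.001 -0.   ]
 [-0.    -0.002 -1.   ]]
```

In the tool's units: 0.0047 m is 0.094, -0.002 m is -0.04.

```bash
echo '[[[0, 0.094, -0.04, 0, 0, 0, 0.4], [0, 0, 0, 0, 0, 0, 0.3], [0, 0, 0, 0, 0, 0, 0.1], [0, 0, 0, 0, 0, 0, 0], [0, 0, 0, 0, 0, 0, 0], [0, 0, 0, 0, 0, 0, 0]]]' | python3 -m crank 40 >/dev/null; python3 st.py|head -1;echo '[[[0, 0.04, 0, 0, 0, 0, 0], [0, 0.04, 0, 0, 0, 0, 0], [0, 0.02, 0, 0, 0, 0, 0], [0, 0, 0, 0, 0, 0, 0]]]' | python3 -m crank >/dev/null; python3 st.py|head -1;  
```

```text
t 13.3 tcp chest mm [-66.1   6.5 194.2] F chest [-0.9  0.5  2.3] M [ 0.07 -0.01  0.01] grip 0.201 38.9
t 13.7 tcp chest mm [-61.8   6.5 194. ] F chest [-2.8  0.5  4.9] M [ 0.11  0.59 -0.08] grip 0.199 39.2
```

In the tool's units: 0.002 m is 0.04, 0.0018 m is 0.036.

```bash
echo '[[[0, 0.04, 0, 0, 0, 0, 0], [0, 0.036, 0, 0, 0, 0, 0], [0, 0, 0, 0, 0, 0, 0]]]' | python3 -m crank >/dev/null; python3 st.py|head -1; echo '[[[0.02, 0, 0, 0, 0, 0, 0], [0, 0, 0, 0, 0, 0, 0]]]' | python3 -m crank >/dev/null; python3 st.py|head -1;echo '[[[0.02, 0, 0, 0, 0, 0, 0], [0, 0, 0, 0, 0, 0, 0]]]' | python3 -m crank >/dev/null; python3 st.py|head -1
```

```text
t 14.0 tcp chest mm [-57.8   6.5 194.1] F chest [-3.4  1.   4.8] M [ 0.1   0.58 -0.02] grip 0.206 39.1
t 14.2 tcp chest mm [-57.9   7.4 193.9] F chest [-3.4  0.3  4.5] M [0.01 0.66 0.02] grip 0.194 39.1
t 14.4 tcp chest mm [-57.8   8.3 193.8] F chest [-3.3 -0.4  3.9] M [-0.07  0.72  0.03] grip 0.202 39.0
```

In the tool's units: 0.001 m is 0.02, 0.0002 m is 0.004.

```bash
for i in 1 2 3 4; do echo '[[[0.02, 0, 0.004, 0, 0, 0, 0], [0, 0, 0, 0, 0, 0, 0]]]' | python3 -m crank >/dev/null; python3 st.py|head -1; done
```

```text
t 14.6 tcp chest mm [-57.8   9.3 193.6] F chest [-4.2 -0.6  3.1] M [-0.19  0.83  0.  ] grip 0.204 39.1
t 14.8 tcp chest mm [-57.8  10.2 193.4] F chest [-4.1 -0.7  4. ] M [-0.42  0.91  0.04] grip 0.201 39.0
t 15.0 tcp chest mm [-57.8  11.2 193.2] F chest [-5.6 -0.5  3.1] M [-0.41  1.   -0.  ] grip 0.199 39.0
t 15.2 tcp chest mm [-57.8  12.1 192.9] F chest [-5.2 -2.3  2.7] M [-0.59  0.86  0.06] grip 0.202 39.0
```

In the tool's units: 0.0051 m is 0.102, 0.0018 m is 0.036.

```bash
echo '[[[0, -0.02, 0, 0, 0, 0, 0], [0.102, 0, 0.036, 0, 0, 0, 0], [0, 0, 0, 0, 0, 0, 0]]]' | python3 -m crank >/dev/null; python3 st.py|head -1; echo '[[[0.098, 0, 0.046, 0, 0, 0, 0], [0, 0, 0, 0, 0, 0, 0]]]' | python3 -m crank >/dev/null; python3 st.py|head -1; echo '[[[0.09, 0, 0.058, 0, 0, 0, 0], [0, 0, 0, 0, 0, 0, 0]]]' | python3 -m crank >/dev/null; python3 st.py|head -1
```

```text
t 15.5 tcp chest mm [-57.9  17.9 191.3] F chest [-2.5 -2.1  1.1] M [-0.44  0.31 -0.23] grip 0.202 39.3
t 15.7 tcp chest mm [-57.9  23.4 189.3] F chest [-1.5  0.7  4. ] M [-0.11  0.3  -0.34] grip 0.198 40.1
t 15.9 tcp chest mm [-57.4  28.4 186.9] F chest [-0.4  1.5  6.7] M [0.24 0.47 0.38] grip 0.207 40.7
```

```bash
python3 - <<'E'
from st import *
W=r.snapshot("wrist")
for a in(.14,.3,.5,.6,.7):
  print(a,proj(W,chest(P,np.array([[-.0575,.045*np.sin(a),.141+.045*np.cos(a)]]))).round(1))
cv2.imwrite("pics/w3.png",W["color"][150:480,120:520,::-1])
E
```

```text
0.14 [[325.4 397.9]]
0.3 [[325.4 378. ]]
0.5 [[325.4 352. ]]
0.6 [[325.4 339. ]]
0.7 [[325.3 326.5]]
```

View pics/w3.png

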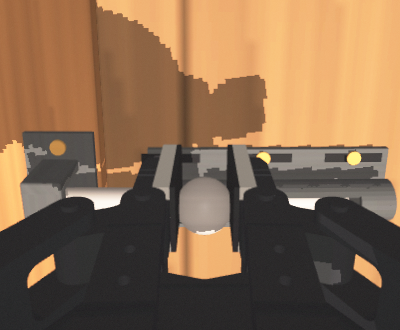

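The ball is at (325,356), about 0.47 rad. The handle is in the notch, but the pads have slid ahead along the ball. I'll let go, shut the fingers and push the ball down the rest of its arc from above with the fingertips.

In the tool's units: -0.025 m is -0.5, -0.02 m is -0.4.

```bash
echo '[[[-0.04, 0, 0, 0, 0, 0, 0.4], [-0.04, 0, 0, 0, 0, 0, 0.4], [0, 0, -0.4, 0, 0, 0, 0.4], [0, 0, -0.5, 0, 0, 0, 0.4], [0, 0, 0, 0, 0, 0, 0], [0, 0, 0, 0, 0, 0, 0], [0, 0, 0, 0, 0, 0, 0], [0, 0, 0, 0, 0, 0, 0]]]' | python3 -m crank >/dev/null; python3 st.py
```

```text
t 16.75 tcp chest mm [-59.2  22.8 230. ] F chest [ 0.5  0.4 -0.5] M [ 0.05  0.05 -0.03] grip 0.0 0.0
[[ 0.001  1.    -0.002]
 [ 1.    -0.001 -0.   ]
 [-0.    -0.002 -1.   ]]
```

In the tool's units: 0.014 m is 0.28, -0.002 m is -0.04.

```bash
echo '[[[-0.04, 0.03, 0.28, 0, 0, 0, 0], [0, 0, 0, 0, 0, 0, 0]]]' | python3 -m crank >/dev/null; python3 st.py|head -1; for i in 1 2 3 4; do echo '[[[0, 0, 0.04, 0, 0, 0, 0], [0, 0, 0, 0, 0, 0, 0]]]' | python3 -m crank >/dev/null; python3 st.py|head -1; done
```

```text
t 16.95 tcp chest mm [-58.3  20.6 215. ] F chest [-0.1  0.5 -0.6] M [0.05 0.01 0.  ] grip -0.0 0.0
t 17.15 tcp chest mm [-57.1  20.9 215. ] F chest [-0.3  0.3 -1.1] M [-0.02 -0.01  0.01] grip 0.002 0.0
t 17.35 tcp chest mm [-56.6  21.  213.4] F chest [-0.1  0.4  0.3] M [ 0.01 -0.05  0.01] grip -0.002 0.1
t 17.55 tcp chest mm [-56.3  22.  212.4] F chest [-1.8  2.8  6.1] M [ 0.56  0.34 -0.07] grip 0.002 3.0
t 17.75 tcp chest mm [-55.9  22.4 211.1] F chest [-1.8  4.1 11.2] M [0.87 0.42 0.02] grip -0.003 5.2
```

Careful with the scale: shifts go in shares of 50 mm and turns go in shares of pi rad. That gives: 0.004 m is 0.08, 0.001 m is 0.02.

```bash
for i in 1 2 3; do echo '[[[0.08, 0, 0.02, 0, 0, 0, 0], [0, 0, 0, 0, 0, 0, 0]]]' | python3 -m crank >/dev/null; python3 st.py|head -1; done
```

```text
t 17.95 tcp chest mm [-55.7  26.7 210. ] F chest [-1.1  4.5  8.6] M [0.95 0.15 0.01] grip -0.002 4.0
t 18.15 tcp chest mm [-55.8  30.1 208.3] F chest [0.5 4.3 5.7] M [ 0.83 -0.13  0.  ] grip -0.004 2.9
t 18.35 tcp chest mm [-57.4  32.7 205.7] F chest [-0.5 -0.1  0.7] M [ 0.   -0.05  0.01] grip -0.002 0.0
```

In the tool's units: 0.003 m is 0.06, 0.002 m is 0.04.

```bash
for i in 1 2 3 ; do echo '[[[0.04, 0, 0.06, 0, 0, 0, 0], [0, 0, 0, 0, 0, 0, 0]]]' | python3 -m crank >/dev/null; python3 st.py|head -1; done
```

```text
t 18.55 tcp chest mm [-57.7  34.7 202.2] F chest [-0.   0.4 -0. ] M [-0.01  0.    0.02] grip -0.001 0.0
t 18.75 tcp chest mm [-57.3  36.8 199.5] F chest [-0.5  0.1 -0.3] M [-0.   -0.04  0.02] grip 0.001 0.0
t 18.95 tcp chest mm [-57.1  39.  196.8] F chest [ 0.6 -0.1 -0.2] M [ 0.05 -0.    0.01] grip -0.001 0.0
```

```bash
python3 - <<'E'
from st import *
W=r.snapshot("wrist")
for a in(.3,.5,.7,.9,1.1,1.35):
  print(a,proj(W,chest(P,np.array([[-.0575,.045*np.sin(a),.141+.045*np.cos(a)]]))).round(1))
cv2.imwrite("pics/w4.png",W["color"][150:480,120:520,::-1])
E
```

```text
0.3 [[324.8 387.4]]
0.5 [[324.7 363.4]]
0.7 [[324.7 339.7]]
0.9 [[324.7 318. ]]
1.1 [[324.6 299.5]]
1.35 [[324.5 282.2]]
```

View pics/w4.png

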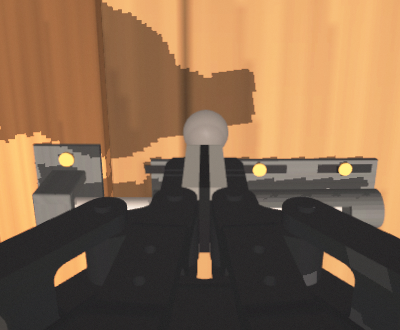

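The ball is at (326,281) in full-frame pixels, which matches 1.35 rad, so the handle is down. I'll press it lightly to confirm the stop.

In the tool's units: 0.008 m is 0.16, 0.004 m is 0.08.

```bash
echo '[[[0.08, 0, 0.16, 0, 0, 0, 0], [0, 0, 0.06, 0, 0, 0, 0], [0, 0, 0, 0, 0, 0, 0]]]' | python3 -m crank >/dev/null; python3 st.py|head -1; for i in 1 2 3 4; do echo '[[[0, 0, 0.03, 0, 0, 0, 0], [0, 0, 0, 0, 0, 0, 0]]]' | python3 -m crank >/dev/null; python3 st.py|head -1; done
```

```text
t 19.3 tcp chest mm [-57.6  42.9 185.3] F chest [-0.4  0.9 -0. ] M [ 0.05 -0.03  0.01] grip 0.003 0.0
t 19.5 tcp chest mm [-57.   42.8 184.6] F chest [-0.1 -0.5 -0.3] M [-0.01  0.02 -0.01] grip -0.003 0.0
t 19.7 tcp chest mm [-56.9  42.8 183.1] F chest [ 0.7 -0.2 -0.1] M [-0.   -0.05  0.05] grip -0.001 0.0
t 19.9 tcp chest mm [-56.7  42.9 182.3] F chest [-1.4  0.8  4.3] M [-0.07  0.29 -0.  ] grip 0.003 2.4
t 20.1 tcp chest mm [-56.1  42.9 181.6] F chest [-3.1 -0.2  9.3] M [-0.06  0.35 -0.01] grip -0.001 4.7
```

In the tool's units: -0.04 m is -0.8, -0.02 m is -0.4.

```bash
echo '[[[0, 0, -0.4, 0, 0, 0, 0], [0, 0, -0.8, 0, 0, 0, 0], [0, 0, -0.8, 0, 0, 0, 0.3], [0, 0, -0.4, 0, 0, 0, 0.3], [0, 0, 0, 0, 0, 0, 0.3], [0, 0, 0, 0, 0, 0, 0.3]]]' | python3 -m crank ; python3 - <<'E'
from h import *
a=r.snapshot("wrist")["color"][:,:,::-1]; b=r.snapshot("top")["color"][170:350,90:540,::-1]
a=cv2.resize(a[120:400,100:540],(450,286))
cv2.imwrite("pics/end.png",cv2.vconcat([a,b]))
E
```

```text
time: 20.7
eef_pos: [0.5042, 0.049, 0.3]
tcp_rot: [0.751, 0.66, 0.0, 0.0]
ft_force: [-0.6, -0.6, 0.3]
grip_width: 0.301
gripper_force: 0.0
```

View pics/end.png

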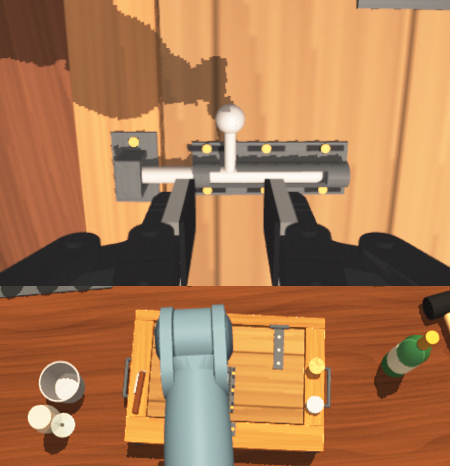

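The view shows the rod through the staple (about (130,175)) and the handle lying down in the notch with the ball at (230,120). The bystanders are where they were, and the robot is clear.

```bash
python3 -c "
from cell import r
print(r.sign_off())"
```

```text
the job is handed in; nothing more can be done
None
```

The lid is bolted: the rod is through the staple, the handle is fully down in its notch, the bystanders look unmoved, and I handed it in at about 21 s; I first overshot the notch by 9 mm to the slot's end, then drew back to it.

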